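# Clamp a terminal strip under a ratchet hold-down stand

### The job

Pull the hold-down stand's arm up click by click until its brass bush presses firmly, but not hard, on the rubber face of the stop sleeve above it, and let the pawl hold it up. Slide the terminal strip between the guides under the raised arm until its end butts against the end stop, then press the pawl's thumb plate down, without forcing it, so that the arm comes down and its rubber foot rests on the strip; let the pawl spring back. Leave the other things on the bench where they are.

Things in the scene. Friction and masses are not known exactly. Their poses are not given: they have to be found in the camera images.
- stand: Ratchet hold-down stand, fixed to the bench; aluminium base plate 175 x 110 x 12 mm. Origin at bench height, z up, x from the plate's open front to the upright, y left of x; the plate spans x -80..+95, y -55..+55 mm, top at 12 mm. The toothed rail slides vertically at x = 40..50 mm before a grey back plate (x 52..64, 120 mm tall); teeth and pawl are on the -y side.
- nest (a point): Point on the base plate top where the strip's origin belongs when the strip is fully home: stand x = -43 mm, y = 0, 12 mm above the bench. Axes as the stand's.
- rail (a joint): Height of the sliding rail with its arm, m: 0 at its lowest, grows upwards. Notches every 10 mm hold it at about 0.005, 0.015 ... 0.085. In between it drops back to the notch below. It weighs 0.25 to 0.5 kg, sinks by itself (damped, under 0.15 m/s) while the pawl is lifted; pulling it up past the pawl takes 3 to 11 N, clicks included. With the foot on the strip it reads about 0.008.
- pull_bar (a point): Centre of the black pull bar on top of the rail, 48 mm long (along the stand's x), 14 mm wide (y), 24 mm high; pinch it from above across its 14 mm. At stand x = 34 mm, y = 0, height 187 mm + the rail value.
- foot (a point): Underside centre of the arm's round rubber foot (18 mm across), on the stand's centre line at stand x = 0; height 20 mm + the rail value above the bench. The arm above it is 22 mm wide, reaches from the rail to x = -12 mm, and its top is 22 mm above the foot's underside.
- collar: Dark steel clamp collar, 32 mm across, 12 mm high, near the top of the rod; origin: its underside's centre, 250 mm above the bench. A brass stop sleeve (21 mm across) with an 8 mm rubber face hangs from it; its length differs each time and is not measured: the rail's bush meets the rubber at a rail value of 0.048 to 0.084. Feel for it: it gives 0.13 mm per N; press with 3 to 18 N.
- pawl (a joint): Angle of the sprung pawl, rad: 0 with its nose fully in the teeth, about 0.2 when it is clear of them, 0.42 at its hard end stop. Grows as the thumb plate goes down.
- thumb_plate (a point): Top centre of the pawl's thumb plate, 20 x 20 mm; at rest 90 mm above the bench, at stand x = 0, y = -91 mm on the bent tail (65 mm from the pivot's axis, which runs along x), free space below. Pressed straight down it takes 2 to 6 N, frees the rail 12 to 14 mm down, meets a hard end at 26 mm, and springs back when let go. Never more than 25 N. The raised pull bar stands 91 mm beside it.
- strip: Loose pale 12-way terminal strip, 136 mm long (its own y), 20 mm wide (x), 16 mm high, 40 g, lying at the left. Origin: centre of its underside. Either end may go to the end stop. Home, it lies along the stand's x, its far end against the end stop, on the base plate, its front end 31 mm beyond the plate's front edge. Low wires (under 30 mm) cross the bench on the way.
- fuse: Bystander: ceramic fuse, 54 x 14 x 14 mm, lying on the bench.
- pen: Bystander: marker pen, 135 x 17 x 16 mm, lying just right of the stand.
- cutters: Bystander: side cutters, 154 x 52 x 14 mm, lying between the stand and the strip.
- choke: Bystander: wound choke, 94 x 141 x 175 mm, at the far left.
- capacitor: Bystander: can capacitor, 46 mm across, 80 mm tall, standing behind the stand to the left.
- driver: Bystander: screwdriver, 192 x 24 x 23 mm, lying at the right of the stand.
- tin: Bystander: round tin, 67 mm across, 31 mm high, at the right behind the screwdriver.
- guide_entry (a point): Mouth of the strip's guides, on the base plate top (12 mm over the bench) at stand x = -34 mm, y = 0: two steel fences, 7 mm high and 6 mm thick, inner faces 24 mm apart from x = -20 to +25 mm, flared from -20 to -34 mm. They lead along +x to the end stop: face at x = +25 mm, 14 mm high.
- rod_top (a point): Top of the fixed 12 mm guide rod behind the rail, at stand x = 79 mm, y = 0, 270 mm above the bench (the stop sleeve round it may reach 295 mm). On it rides the rail's brass bush: 22 mm across, its top 138 mm above the bench + rail value.

How it is judged:
By the outcome, as a careful person would: the job done as asked, in the order asked, and still so for the second after the job is handed in, with the robot touching nothing.
It also fails if it takes over 72 s, if anything falls off the work surface, if the arm or the gripper's body presses on something with over 40 N, if the wrist force passes 120 N, or if a joint passes its speed limit or range.

### The arm

A 6-joint arm with a two-finger parallel gripper is mounted at the origin on a cart in front of the work surface, level with it; the furniture and walls round the work are solid. World frame = base frame: x ahead of the robot, y to its left, z up, the work surface at z = 0. Lengths are in mm, angles in degrees, forces in N, time in s.
With the tool pointing down it reaches from about 375 to 900 mm from the base axis. Payload 3.1 kg.
Tool frame: the origin (TCP) lies at the very end of the fingers, on their centre line; the grasp point (between the pads) lies 19 mm behind it; z points along the fingers, y is the line along which they close (so a half turn about z gives the same grasp; the last joint's range is limited). The gripper opens to 87 mm and grips with 3 to 60 N. Pads are 19 mm wide; open, the fingers measure 117 mm over their backs; the gripper's body (75 mm by 190 mm) begins 51 mm behind the grasp point.
Start: joints at [-74.055, 30.224, 82.088, -0, 67.689, -10.227], TCP at [275.692, -560.883, 183.648] pointing down, gripper open.
Joint ranges: [-176.69, 176.69], [-43.24, 126.21], [12.49, 139.97], [-82, 262], [0, 151.66], [-163.58, 163.58]. Speed limits (degrees/s): [159.86, 159.86, 180, 180, 180, 180].

### API

Orientations are given as [roll, pitch, yaw] about the fixed x, y, z axes, in that order (R = Rz(yaw) Ry(pitch) Rx(roll)).
In Python, from workcell import ctrl, read_camera, camera_info gives the robot as it stands.
- The arm moves only by the shell command python3 -m creep 'ROWS' [FORCE]. ROWS is JSON, a list of rows, each an object of numbers: "tx", "ty", "tz": the shift along the world's x, y, z in cm; "ax", "ay", "az": the turn, a rotation vector about the world's x, y, z in degrees; "hand": the opening, from -1 (shut) to 1 (fully open). In form: [{"tx": .., "ty": .., "tz": .., "ax": .., "ay": .., "az": .., "hand": ..}, ...]. A call has 1 to 20 rows; each row shifts and turns the commanded pose from where the row before left it; what a row does not reach is not made up. A row lasts 1/10 s, in which the tool goes at most 50 mm and 8.59 degrees, less where a joint would pass 70% of its speed; a pose out of reach is approached as far as the arm can. A call is refused whole if a number of a shift passes 5 or a number of a turn 8.59, either way. A call with a gripper value outside its range is refused whole. The fingers move at their own pace and stop on an object; FORCE is the grip in N (left out, the last holds). Time passes only in rows, so rows that do not move let the fingers close. It gives the time, the measured TCP pose, the force, the opening and the grip force at its end, in the units of the state.
- ctrl.observe(): the state, without advancing time (a new reading comes with each control period).
- read_camera(name): name is "side" or "top"; returns the picture (384x512x3 uint8, blue, green, red); there is no depth.
- camera_info(name): a dict with "fx", "fy", "cx", "cy" (pixels), "xyz" and "rotation" of the camera in the world. Camera axes: x right, y down, z forward; pixel columns grow to the right and rows downward; lengths in mm; the calibration is good to about 2 mm. A picture is of the moment at which its call begins. camera_info takes no time and is no camera call.
- ctrl.finish_job(): hands the job in; it is judged then, once.
The state is a dict: "t": time; "joint_pos": joint angles; "joint_velocities": joint speeds; "joint_efforts": joint torques, N m; "eef_pos": TCP position; "tcp_rot": TCP orientation; "contact_force": force on the tool from outside, world axes, zero at the start; "torque": the same for the moment, N m; "gripper_width": finger opening in mm; "gripper_force": force on a finger pad.
Only numpy, scipy, OpenCV 4.12 (cv2) and the standard library are available. Lean on these libraries where they do the work, as an engineer would, in place of code of your own. Each camera call takes 0.05 s, during which the arm holds its last target. There are 200 camera calls.

## Working session

There is one attempt and no reset: what is moved stays moved. The work goes in short steps, Python scripts to look and compute and a shell command to move; the robot and the scene stay as the last step left them, time stands still between calls to the robot, and variables do not carry over. Pictures are saved under pics/ and viewed, at most 10 in all, crops included, and the job is handed in when it is done.

```bash
ls; mkdir -p pics
python3 - <<'E'
from workcell import ctrl, read_camera, camera_info
import cv2
for n in ("side","top"):
    im=read_camera(n); cv2.imwrite(f"pics/{n}0.png",im)
    cv2.imwrite(f"pics/{n}0b.png",cv2.resize(im,(800,600),interpolation=cv2.INTER_CUBIC))
    print(n,camera_info(n))
print(ctrl.observe())
E
```

```text
pics
side {'fx': 444.0750654534372, 'fy': 444.0750654534372, 'cx': 267.29463746607405, 'cy': 186.29920768626116, 'xyz': array([  465.15265119, -1330.89130187,   730.13900098]), 'rotation': array([-111.30427295,   -0.817609  ,   -4.00548168])}
top {'fx': 475.7452530644307, 'fy': 475.7452530644307, 'cx': 258.0416752259073, 'cy': 195.04542636319488, 'xyz': array([ 243.26430627,   57.64036128, 1700.35866791]), 'rotation': array([-168.68451718,   -0.84578448,  -88.87380872])}
{'t': 0.1, 'joint_pos': array([-7.40542170e+01,  3.02724087e+01,  8.21469965e+01,  1.05345992e-03,
        6.76870020e+01, -1.02290791e+01]), 'joint_velocities': array([-0.01693936, -0.06466384, -0.27046043, -0.06514291, -0.00037543,
       -0.05840627]), 'joint_efforts': array([ 2.53448854e-05, -4.40988028e+01, -1.77150500e+01,  6.34493446e-02,
        5.33559930e-02, -4.13491159e-05]), 'eef_pos': array([ 275.51527206, -560.2209233 ,  182.79409861]), 'tcp_rot': array([-1.79895457e+02, -1.98545779e-02,  2.61744431e+01]), 'contact_force': array([-0.10079059,  0.20932774, -0.24241611]), 'torque': array([-0.03939458,  0.01934975, -0.03954234]), 'gripper_force': 0.0, 'gripper_width': 87.18566238124502}
```

View pics/top0b.png

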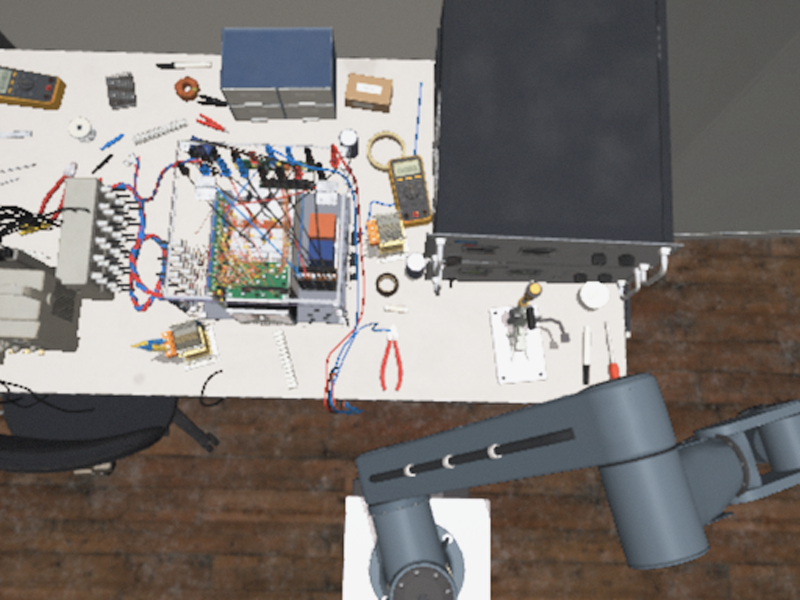

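View pics/side0b.png

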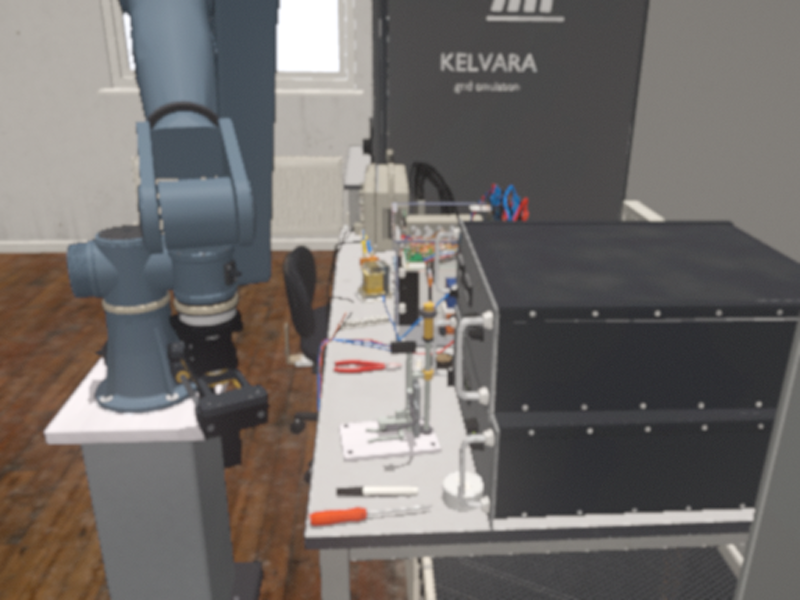

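The top view shows the stand plate at about (519,345) with its upright to the rear, and the strip at (286,360), both in the 800-wide picture. The cutters, at (392,360), and the wires, at (345,360), lie between them. The side view shows the stand at (400,430), with the pull bar at (403,347). Next I'll zoom in on the stand and strip.

```bash
cat > h.py <<'E'
import numpy as np, cv2
from scipy.spatial.transform import Rotation as R
from workcell import ctrl, read_camera, camera_info
def rot(c): return R.from_euler('xyz',c['rotation'],degrees=True).as_matrix()
def plane(n,uv,z):
    c=camera_info(n); uv=np.atleast_2d(uv).astype(float)
    d=np.c_[(uv[:,0]-c['cx'])/c['fx'],(uv[:,1]-c['cy'])/c['fy'],np.ones(len(uv))]@rot(c).T
    return c['xyz']+d*((z-c['xyz'][2])/d[:,2])[:,None]
def proj(n,p):
    c=camera_info(n); q=(np.atleast_2d(p)-c['xyz'])@rot(c)
    return np.c_[q[:,0]/q[:,2]*c['fx']+c['cx'],q[:,1]/q[:,2]*c['fy']+c['cy']]
E
python3 - <<'E'
from h import *
t=cv2.imread('pics/top0.png'); s=cv2.imread('pics/side0.png')
a=cv2.resize(t[175:255,305:405],(400,320),interpolation=cv2.INTER_NEAREST)
b=cv2.resize(t[205:255,170:195],(160,320),interpolation=cv2.INTER_NEAREST)
cv=cv2.resize(s[180:310,210:310],(240,312),interpolation=cv2.INTER_NEAREST)
c=np.zeros((320,240,3),np.uint8); c[:312]=cv
cv2.imwrite('pics/z1.png',np.hstack([a,b,c]))
print(plane('top',[[332,220],[183,230]],12))
E
```

```text
[[ 496.21758206 -227.93221721   12.        ]
 [ 448.68990923  303.89124657   12.        ]]
```

View pics/z1.png

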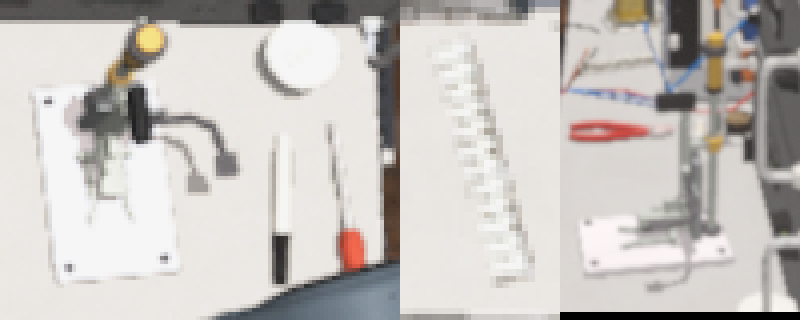

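The crop shows the plate corners at about TL(36,88), BL(57,284) and BR(178,270), which is 4x scale with its origin at (305,175). The pull bar is at (140,115) and the thumb plate at (228,162), with its shadow at (197,183). The strip runs from (452,40) to (515,275). I'll measure all of these with masks.

Run:
```python
from h import *
t=cv2.imread('pics/top0.png'); g=t.min(2)
def blob(m,pt=None):
    n,l,st,ce=cv2.connectedComponentsWithStats(m.astype(np.uint8))
    k=l[pt[1],pt[0]] if pt else 1+np.argmax(st[1:,4]); return (l==k)
print('bench',t[245,370],'plate',t[240,335],'strip',t[230,182],t[230,183])
m=np.zeros_like(g,bool); m[190:252,308:356]=g[190:252,308:356]>232
b=blob(m); r,c=np.nonzero(b); pts=np.c_[c,r].astype(np.float32)
hull=cv2.convexHull(pts)[:,0]; q=plane('top',hull,12)[:,:2].astype(np.float32)
rc=cv2.minAreaRect(q); print('plate px',b.sum(),rc,'box',cv2.boxPoints(rc).round(1).tolist())
# fit edges: left and bottom and right
def side(sel):
    p=plane('top',sel,12)[:,:2]; mu=p.mean(0); v=np.linalg.svd(p-mu)[2][0]; return mu.round(1),np.degrees(np.arctan2(v[1],v[0]))
L=[(c[r==k].min()-.5,k) for k in range(200,242)]; 
Rr=[(c[r==k].max()+.5,k) for k in range(215,238)]
B=[(k,r[c==k].max()+.5) for k in range(322,347)]
print('L',side(L),'R',side(Rr),'B',side(B))
# strip
hs=t[205:255,170:195].astype(int); d=np.abs(hs-np.median(hs.reshape(-1,3),0)).sum(2)
print('med',np.median(hs.reshape(-1,3),0))
m=np.zeros_like(g,bool); m[209:251,172:194]=(t[209:251,172:194].min(2)>np.median(hs.min(2))+4)
m=cv2.morphologyEx(m.astype(np.uint8),cv2.MORPH_CLOSE,np.ones((3,3)))
b=blob(m); r,c=np.nonzero(b); q=plane('top',np.c_[c,r],16)[:,:2].astype(np.float32)
print('strip',b.sum(),cv2.minAreaRect(q),cv2.boxPoints(cv2.minAreaRect(q)).tolist(),q.mean(0))
# pull bar z=199 top
m=np.zeros_like(g,bool); m[192:214,334:345]=t[192:214,334:345].max(2)<50
b=blob(m); r,c=np.nonzero(b); print('bar px',c.mean(),r.mean(),b.sum(), plane('top',[c.mean(),r.mean()],204))
print('thumb',plane('top',[305+228/4,175+162/4],90))
```

```text
bench [228 232 235] plate [246 246 246] strip [223 230 231] [244 246 246]
plate px 928 ((498.9365234375, -225.4388427734375), (177.21424865722656, 109.73774719238281), 7.313844203948975) box [[404.1000061035156, -182.3000030517578], [418.0, -291.1000061035156], [593.7999877929688, -268.6000061035156], [579.7999877929688, -159.6999969482422]]
L (array([ 493.4, -171.6]), np.float64(-173.56239314831245)) R (array([ 475.8, -283.5]), np.float64(-174.45209887899935)) B (array([ 411.7, -234.1]), np.float64(-84.17442417275713))
med [226. 230. 234.]
strip 159 ((452.01214599609375, 309.266845703125), (131.37376403808594, 17.02252960205078), 17.895112991333008) [[386.8878479003906, 297.182373046875], [392.1184387207031, 280.9833984375], [517.136474609375, 321.351318359375], [511.9058532714844, 337.55029296875]] [449.6933  308.19678]
bar px 337.70588235294116 202.76470588235293 17 [[ 523.63873196 -214.39686591  204.        ]]
thumb [[ 502.38768738 -318.15992295   90.        ]]
```

The stand origin comes out at about (491.3,-226.7) with yaw about 6.2°. The pull bar and thumb plate predicted from that agree with their pixels to about 2 mm. The strip is at about (451,309), angled about 17°. I'll move above the front part of the pull bar (stand x≈22), so the gripper body clears the collar.

```bash
python3 -m creep '[{"tz":4.9},{"tz":4.9},{"tz":4.9},{"tx":2.38,"ty":3.37,"az":-6.66},{"tx":2.38,"ty":3.37,"az":-6.66},{"tx":2.38,"ty":3.37,"az":-6.66},{"tx":2.38,"ty":3.37},{"tx":2.38,"ty":3.37},{"tx":2.38,"ty":3.37},{"tx":2.38,"ty":3.37},{"tx":2.38,"ty":3.37},{"tx":2.38,"ty":3.37},{"tx":2.38,"ty":3.37},{},{}]' 40
```

```text
validation failed for argument at $[0]...
```

```bash
python3 -m creep '[{"tx":0,"ty":0,"tz":4.9,"ax":0,"ay":0,"az":0,"hand":1}]' 40; python3 -m creep '[{"tz":4.9,"hand":1}]' 40
```

```text
t: 0.2
eef_pos: [273.9, -555.3, 225.3]
tcp_rot: [-179.0, -0.2, 26.2]
contact_force: [0.1, -0.7, -0.9]
gripper_width: 87.0
gripper_force: 0.0validation failed for argument at $[0]...
```

```bash
python3 -m creep '[{"tx":0,"ty":0,"tz":4.9,"ax":0,"ay":0,"az":0,"hand":1},{"tx":0,"ty":0,"tz":4.9,"ax":0,"ay":0,"az":0,"hand":1},{"tx":2.38,"ty":3.37,"tz":0,"ax":0,"ay":0,"az":-6.66,"hand":1},{"tx":2.38,"ty":3.37,"tz":0,"ax":0,"ay":0,"az":-6.66,"hand":1},{"tx":2.38,"ty":3.37,"tz":0,"ax":0,"ay":0,"az":-6.66,"hand":1},{"tx":2.38,"ty":3.37,"tz":0,"ax":0,"ay":0,"az":0,"hand":1},{"tx":2.38,"ty":3.37,"tz":0,"ax":0,"ay":0,"az":0,"hand":1},{"tx":2.38,"ty":3.37,"tz":0,"ax":0,"ay":0,"az":0,"hand":1},{"tx":2.38,"ty":3.37,"tz":0,"ax":0,"ay":0,"az":0,"hand":1},{"tx":2.38,"ty":3.37,"tz":0,"ax":0,"ay":0,"az":0,"hand":1},{"tx":2.0,"ty":3.0,"tz":0,"ax":0,"ay":0,"az":0,"hand":1},{"tx":2,"ty":3,"tz":0,"ax":0,"ay":0,"az":0,"hand":1},{"tx":0,"ty":0,"tz":0,"ax":0,"ay":0,"az":0,"hand":1},{"tx":0,"ty":0,"tz":0,"ax":0,"ay":0,"az":0,"hand":1},{"tx":0,"ty":0,"tz":0,"ax":0,"ay":0,"az":0,"hand":1}]' 40
python3 - <<'E'
from h import *
print(ctrl.observe()['eef_pos'])
t=read_camera('top');s=read_camera('side')
cv2.imwrite('pics/t1.png',t);cv2.imwrite('pics/s1.png',s)
o=np.array([491.3,-226.7,0]);a=np.radians(6.2);ux=np.array([np.cos(a),np.sin(a),0]);uy=np.array([-ux[1],ux[0],0])
W=lambda x,y,z:o+x*ux+y*uy+[0,0,z]
for p in [(34,0,187),(0,-91,90),(79,0,270),(79,0,250),(-80,55,12),(-80,-55,12),(95,-55,12)]:
    print(p,W(*p).round(1),'side',proj('side',W(*p)).round(1),'top',proj('top',W(*p)).round(1))
cv2.imwrite('pics/z2.png',cv2.resize(s[140:320,170:330],(640,600) if 0 else (533,600),interpolation=cv2.INTER_CUBIC))
E
```

```text
t: 1.7
eef_pos: [505.5, -231.9, 330.3]
tcp_rot: [-180.0, 0.1, 6.2]
contact_force: [0.3, 0.1, -0.7]
gripper_width: 87.2
gripper_force: 0.0
[ 505.53693718 -231.9100091   330.32813553]
(34, 0, 187) [ 525.1 -223.   187. ] side [[258.2 223.4]] top [[339.4 203.3]]
(0, -91, 90) [ 501.1 -317.2   90. ] side [[250.7 272.2]] top [[361.7 215.9]]
(79, 0, 270) [ 569.8 -218.2  270. ] side [[274.7 194.8]] top [[342.5 184.2]]
(79, 0, 250) [ 569.8 -218.2  250. ] side [[274.5 201.5]] top [[341.3 185.6]]
(-80, 55, 12) [ 405.8 -180.7   12. ] side [[217.1 270.7]] top [[319.  244.9]]
(-80, -55, 12) [ 417.7 -290.    12. ] side [[220.1 292. ]] top [[349.6 242.2]]
(95, -55, 12) [ 591.7 -271.1   12. ] side [[282.1 286.3]] top [[343.6 194.2]]
```

View pics/z2.png

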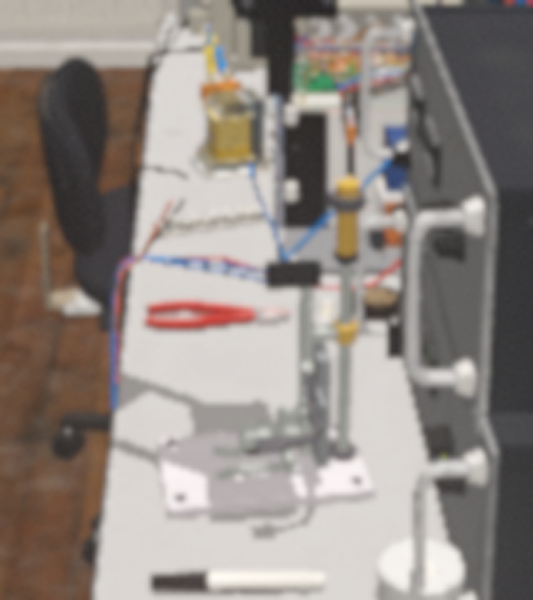

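Run:
```python
from h import *
for n,k in(('side','s1'),('top','t1')):
    a=cv2.imread(f'pics/{n}0.png');b=cv2.imread(f'pics/{k}.png')
    print(n,'tcp',proj(n,ctrl.observe()['eef_pos']))
a=cv2.imread('pics/s1.png')[0:200,150:400];b=cv2.imread('pics/t1.png')[150:290,250:430]
cv2.imwrite('pics/z3.png',np.hstack([cv2.resize(a,(400,320)),cv2.resize(b,(400,320))]))
```

```text
side tcp [[251.25147631 175.91249016]]
top tcp [[351.58344311 201.22180376]]
```

View pics/z3.png

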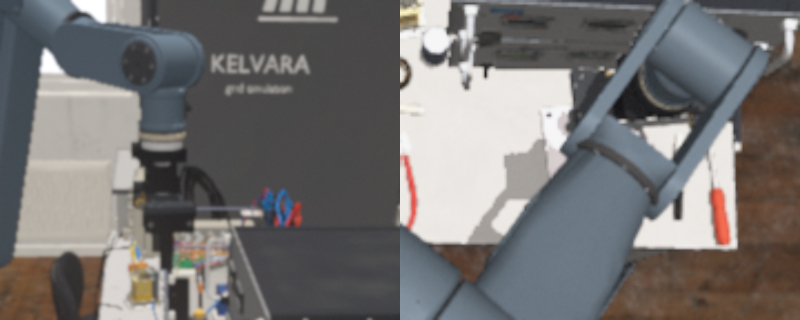

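The picture shows the gripper over the stand with its tip near side pixel (251,176), as computed. The rail starts at about 5 mm. I'll descend onto the bar and close.

```bash
python3 -m creep '[{"tx":0.57,"ty":0.74,"tz":-3,"ax":0,"ay":0,"az":0,"hand":0.2},{"tx":0,"ty":0,"tz":-4,"ax":0,"ay":0,"az":0,"hand":0.2},{"tx":0,"ty":0,"tz":-4,"ax":0,"ay":0,"az":0,"hand":0.2},{"tx":0,"ty":0,"tz":-2.2,"ax":0,"ay":0,"az":0,"hand":0.2},{"tx":0,"ty":0,"tz":-2,"ax":0,"ay":0,"az":0,"hand":0.2},{"tx":0,"ty":0,"tz":0,"ax":0,"ay":0,"az":0,"hand":0.2},{"tx":0,"ty":0,"tz":0,"ax":0,"ay":0,"az":0,"hand":0.2}]' 10
python3 -m creep '[{"tx":0,"ty":0,"tz":0,"ax":0,"ay":0,"az":0,"hand":-1},{"tx":0,"ty":0,"tz":0,"ax":0,"ay":0,"az":0,"hand":-1},{"tx":0,"ty":0,"tz":0,"ax":0,"ay":0,"az":0,"hand":-1},{"tx":0,"ty":0,"tz":0,"ax":0,"ay":0,"az":0,"hand":-1},{"tx":0,"ty":0,"tz":0,"ax":0,"ay":0,"az":0,"hand":-1},{"tx":0,"ty":0,"tz":0,"ax":0,"ay":0,"az":0,"hand":-1}]' 10
```

```text
t: 2.5
eef_pos: [511.7, -224.8, 178.9]
tcp_rot: [180.0, 0.0, 6.1]
contact_force: [0.7, 0.6, 0.2]
gripper_width: 52.7
gripper_force: 0.0
t: 3.1
eef_pos: [511.8, -223.8, 178.8]
tcp_rot: [180.0, -0.0, 6.2]
contact_force: [1.0, 0.1, 0.1]
gripper_width: 12.3
gripper_force: 0.0
```

```bash
python3 -m creep '[{"tx":0,"ty":0,"tz":0,"ax":0,"ay":0,"az":0,"hand":-1},{"tx":0,"ty":0,"tz":0,"ax":0,"ay":0,"az":0,"hand":-1},{"tx":0,"ty":0,"tz":0,"ax":0,"ay":0,"az":0,"hand":-1}]' 10
python3 - <<'E'
from h import *
s=read_camera('side');t=read_camera('top')
cv2.imwrite('pics/s2.png',s)
cv2.imwrite('pics/z4.png',cv2.resize(s[170:290,200:320],(600,600),interpolation=cv2.INTER_CUBIC))
print(proj('side',ctrl.observe()['eef_pos']))
E
```

```text
t: 3.4
eef_pos: [511.8, -223.9, 178.6]
tcp_rot: [-180.0, 0.0, 6.2]
contact_force: [0.3, 0.5, -0.6]
gripper_width: 1.1
gripper_force: 0.0
[[253.35332459 226.30211128]]
```

View pics/z4.png

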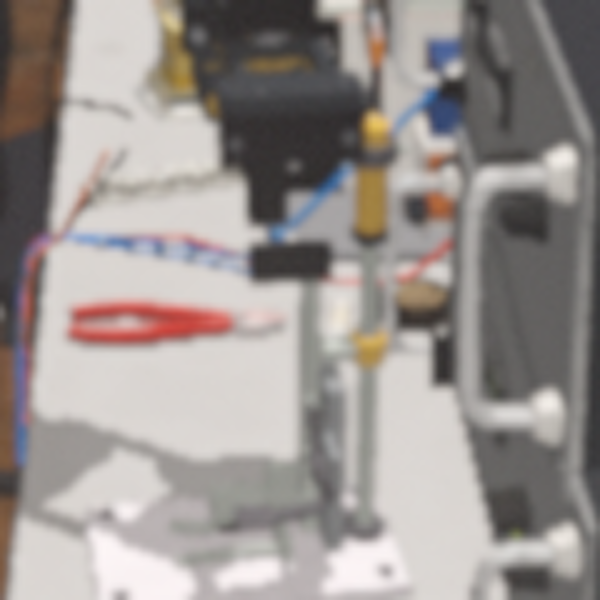

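The fingertip shows at crop (270,222), which is side row 214.5. The reported TCP projects to row 226, and the bar's top edge is at crop y=243. So the fingers closed above the bar. I'll check the offset against the start picture.

Run:
```python
from h import *
p=[275.5,-560.2,182.8]
print(proj('side',p), proj('side',[275.5,-560.2,220]))
s=cv2.imread('pics/side0.png')
u,v=proj('side',p)[0].astype(int)
a=cv2.resize(s[230:320,100:220],(800,600),interpolation=cv2.INTER_CUBIC)
for z in(182.8,202,222,253): 
    q=(proj('side',[275.5,-560.2,z])[0]-[100,230])*[800/120,600/90]; cv2.circle(a,tuple(int(i) for i in q),4,(0,255,0),-1)
cv2.imwrite('pics/z5.png',a)
print(ctrl.observe())
```

```text
[[143.74829904 300.6504277 ]] [[142.13353883 285.06048387]]
{'t': 3.5, 'joint_pos': array([-3.50892933e+01,  2.54622856e+01,  9.20474603e+01,  7.71788064e-04,
        6.24956106e+01,  4.87168127e+01]), 'joint_velocities': array([ 0.00479027, -0.08629318, -0.08334549, -0.02226618, -0.07479229,
       -0.03762956]), 'joint_efforts': array([ 4.00916164e-03, -3.88957465e+01, -1.64259553e+01,  6.93704188e-02,
       -3.20877903e-02, -4.48463163e-05]), 'eef_pos': array([ 511.78023676, -223.88311618,  178.59965989]), 'tcp_rot': array([-1.79995951e+02,  3.57355621e-03,  6.19353764e+00]), 'contact_force': array([0.01287977, 0.31818132, 0.30706395]), 'torque': array([ 0.0386565 ,  0.05917691, -0.02232057]), 'gripper_force': 0.0, 'gripper_width': 0.39920233065551286}
```

View pics/z5.png

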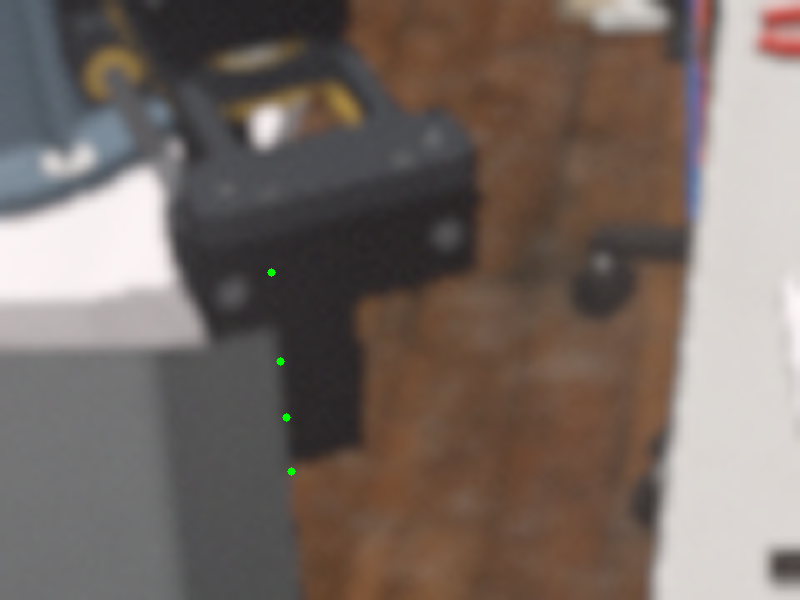

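The visible fingertip sits about 35 mm above the reported TCP in both pictures, and this fits the bar not having been gripped. I'll open and go down carefully, watching the force.

```bash
Z='"ax":0,"ay":0,"az":0'; python3 -m creep '[{"tx":0,"ty":0,"tz":0,"ax":0,"ay":0,"az":0,"hand":0.2},{"tx":0,"ty":0,"tz":0,"ax":0,"ay":0,"az":0,"hand":0.2},{"tx":0,"ty":0,"tz":0,"ax":0,"ay":0,"az":0,"hand":0.2},{"tx":0,"ty":0,"tz":0,"ax":0,"ay":0,"az":0,"hand":0.2},{"tx":0,"ty":0,"tz":0,"ax":0,"ay":0,"az":0,"hand":0.2},{"tx":0,"ty":0,"tz":0,"ax":0,"ay":0,"az":0,"hand":0.2},{"tx":0,"ty":0,"tz":-0.5,"ax":0,"ay":0,"az":0,"hand":0.2},{"tx":0,"ty":0,"tz":-0.5,"ax":0,"ay":0,"az":0,"hand":0.2},{"tx":0,"ty":0,"tz":-0.4,"ax":0,"ay":0,"az":0,"hand":0.2},{"tx":0,"ty":0,"tz":0,"ax":0,"ay":0,"az":0,"hand":0.2}]' 10
python3 -m creep '[{"tx":0,"ty":0,"tz":-0.4,"ax":0,"ay":0,"az":0,"hand":0.2},{"tx":0,"ty":0,"tz":-0.4,"ax":0,"ay":0,"az":0,"hand":0.2},{"tx":0,"ty":0,"tz":-0.4,"ax":0,"ay":0,"az":0,"hand":0.2},{"tx":0,"ty":0,"tz":-0.4,"ax":0,"ay":0,"az":0,"hand":0.2},{"tx":0,"ty":0,"tz":0,"ax":0,"ay":0,"az":0,"hand":0.2}]' 10
python3 -m creep '[{"tx":0,"ty":0,"tz":0,"ax":0,"ay":0,"az":0,"hand":-1},{"tx":0,"ty":0,"tz":0,"ax":0,"ay":0,"az":0,"hand":-1},{"tx":0,"ty":0,"tz":0,"ax":0,"ay":0,"az":0,"hand":-1},{"tx":0,"ty":0,"tz":0,"ax":0,"ay":0,"az":0,"hand":-1},{"tx":0,"ty":0,"tz":0,"ax":0,"ay":0,"az":0,"hand":-1},{"tx":0,"ty":0,"tz":0,"ax":0,"ay":0,"az":0,"hand":-1},{"tx":0,"ty":0,"tz":0,"ax":0,"ay":0,"az":0,"hand":-1}]' 10
```

```text
t: 4.5
eef_pos: [511.2, -223.5, 163.6]
tcp_rot: [-179.9, 0.1, 6.2]
contact_force: [-0.7, 1.0, -0.3]
gripper_width: 52.1
gripper_force: 0.0
t: 5.0
eef_pos: [511.3, -223.6, 147.9]
tcp_rot: [-179.9, 0.1, 6.2]
contact_force: [-1.0, 0.5, 0.1]
gripper_width: 52.2
gripper_force: 0.0
t: 5.7
eef_pos: [511.6, -222.6, 148.6]
tcp_rot: [-179.9, 0.0, 6.2]
contact_force: [0.8, 4.4, 1.8]
gripper_width: 13.9
gripper_force: 10.0
```

The bar is gripped at 13.9 mm wide. I'll raise the grip force and pull up the first 30 mm.

```bash
python3 -m creep '[{"tx":0,"ty":0.1,"tz":0,"ax":0,"ay":0,"az":0,"hand":-1},{"tx":0,"ty":0,"tz":0,"ax":0,"ay":0,"az":0,"hand":-1},{"tx":0,"ty":0,"tz":0.5,"ax":0,"ay":0,"az":0,"hand":-1},{"tx":0,"ty":0,"tz":0.5,"ax":0,"ay":0,"az":0,"hand":-1},{"tx":0,"ty":0,"tz":0.5,"ax":0,"ay":0,"az":0,"hand":-1},{"tx":0,"ty":0,"tz":0.5,"ax":0,"ay":0,"az":0,"hand":-1},{"tx":0,"ty":0,"tz":0.5,"ax":0,"ay":0,"az":0,"hand":-1},{"tx":0,"ty":0,"tz":0.5,"ax":0,"ay":0,"az":0,"hand":-1},{"tx":0,"ty":0,"tz":0,"ax":0,"ay":0,"az":0,"hand":-1}]' 40
python3 -m creep '[{"tx":0,"ty":0,"tz":0.3,"ax":0,"ay":0,"az":0,"hand":-1},{"tx":0,"ty":0,"tz":0.3,"ax":0,"ay":0,"az":0,"hand":-1},{"tx":0,"ty":0,"tz":0,"ax":0,"ay":0,"az":0,"hand":-1}]' 40
python3 -m creep '[{"tx":0,"ty":0,"tz":0.2,"ax":0,"ay":0,"az":0,"hand":-1},{"tx":0,"ty":0,"tz":0,"ax":0,"ay":0,"az":0,"hand":-1}]' 40
```

```text
t: 6.6
eef_pos: [511.6, -222.7, 180.0]
tcp_rot: [180.0, -0.0, 6.2]
contact_force: [-0.5, 2.1, -2.6]
gripper_width: 13.5
gripper_force: 40.0
t: 6.9
eef_pos: [511.6, -222.7, 185.0]
tcp_rot: [-180.0, 0.0, 6.2]
contact_force: [0.3, 3.0, -4.5]
gripper_width: 13.5
gripper_force: 40.0
t: 7.1
eef_pos: [511.6, -222.7, 186.7]
tcp_rot: [-180.0, 0.0, 6.2]
contact_force: [1.2, 2.2, -5.5]
gripper_width: 13.4
gripper_force: 40.0
```

```bash
for i in 1 2 3; do :; done; python3 -m creep '[{"tx":0,"ty":0,"tz":0.1,"ax":0,"ay":0,"az":0,"hand":-1},{"tx":0,"ty":0,"tz":0,"ax":0,"ay":0,"az":0,"hand":-1}]' 40 | grep -E 'eef|contact'
python3 -m creep '[{"tx":0,"ty":0,"tz":0.1,"ax":0,"ay":0,"az":0,"hand":-1},{"tx":0,"ty":0,"tz":0,"ax":0,"ay":0,"az":0,"hand":-1}]' 40 | grep -E 'eef|contact'
```

```text
eef_pos: [511.6, -222.7, 187.6]
contact_force: [0.9, 1.9, -7.5]
eef_pos: [511.6, -222.7, 189.2]
contact_force: [0.4, 4.0, -3.6]
```

```bash
python3 -m creep '[{"tx":0,"ty":0,"tz":0.1,"ax":0,"ay":0,"az":0,"hand":-1},{"tx":0,"ty":0,"tz":0,"ax":0,"ay":0,"az":0,"hand":-1}]' 40 | grep -E 'eef|contact'
python3 -m creep '[{"tx":0,"ty":0,"tz":0.1,"ax":0,"ay":0,"az":0,"hand":-1},{"tx":0,"ty":0,"tz":0,"ax":0,"ay":0,"az":0,"hand":-1}]' 40 | grep -E 'eef|contact'
```

```text
eef_pos: [511.7, -222.7, 190.2]
contact_force: [0.2, 4.2, -3.6]
eef_pos: [511.6, -222.7, 190.9]
contact_force: [0.1, 4.4, -4.2]
```

```bash
python3 -m creep '[{"tx":0,"ty":0,"tz":0.1,"ax":0,"ay":0,"az":0,"hand":-1},{"tx":0,"ty":0,"tz":0,"ax":0,"ay":0,"az":0,"hand":-1}]' 40 | grep -E 'eef|contact'
python3 -m creep '[{"tx":0,"ty":0,"tz":0.1,"ax":0,"ay":0,"az":0,"hand":-1},{"tx":0,"ty":0,"tz":0,"ax":0,"ay":0,"az":0,"hand":-1}]' 40 | grep -E 'eef|contact'
```

```text
eef_pos: [511.6, -222.7, 191.5]
contact_force: [-0.2, 4.1, -4.6]
eef_pos: [511.6, -222.7, 192.3]
contact_force: [0.8, 4.1, -7.3]
```

```bash
python3 -m creep '[{"tx":0,"ty":0,"tz":0.1,"ax":0,"ay":0,"az":0,"hand":-1},{"tx":0,"ty":0,"tz":0,"ax":0,"ay":0,"az":0,"hand":-1}]' 40 | grep -E 'eef|contact'
python3 -m creep '[{"tx":0,"ty":0,"tz":0.1,"ax":0,"ay":0,"az":0,"hand":-1},{"tx":0,"ty":0,"tz":0,"ax":0,"ay":0,"az":0,"hand":-1}]' 40 | grep -E 'eef|contact'
```

```text
eef_pos: [511.6, -222.7, 193.4]
contact_force: [0.8, 3.8, -7.4]
eef_pos: [511.7, -222.7, 194.6]
contact_force: [0.5, 3.6, -8.5]
```

```bash
python3 -m creep '[{"tx":0,"ty":0,"tz":0.05,"ax":0,"ay":0,"az":0,"hand":-1},{"tx":0,"ty":0,"tz":0,"ax":0,"ay":0,"az":0,"hand":-1}]' 40 | grep -E 'eef|contact'
python3 -m creep '[{"tx":0,"ty":0,"tz":0.05,"ax":0,"ay":0,"az":0,"hand":-1},{"tx":0,"ty":0,"tz":0,"ax":0,"ay":0,"az":0,"hand":-1}]' 40 | grep -E 'eef|contact'
```

```text
eef_pos: [511.6, -222.7, 195.1]
contact_force: [0.6, 4.7, -8.6]
eef_pos: [511.6, -222.7, 195.6]
contact_force: [1.1, 4.5, -8.8]
```

```bash
python3 -m creep '[{"tx":0,"ty":0,"tz":0.05,"ax":0,"ay":0,"az":0,"hand":-1},{"tx":0,"ty":0,"tz":0,"ax":0,"ay":0,"az":0,"hand":-1}]' 40 | grep -E 'eef|contact'
python3 -m creep '[{"tx":0,"ty":0,"tz":0.05,"ax":0,"ay":0,"az":0,"hand":-1},{"tx":0,"ty":0,"tz":0,"ax":0,"ay":0,"az":0,"hand":-1}]' 40 | grep -E 'eef|contact'
```

```text
eef_pos: [511.6, -222.7, 196.1]
contact_force: [0.3, 4.7, -8.5]
eef_pos: [511.7, -222.7, 196.7]
contact_force: [0.3, 4.9, -9.2]
```

```bash
python3 -m creep '[{"tx":0,"ty":0,"tz":0.05,"ax":0,"ay":0,"az":0,"hand":-1},{"tx":0,"ty":0,"tz":0,"ax":0,"ay":0,"az":0,"hand":-1}]' 40 | grep -E 'eef|contact'
python3 -m creep '[{"tx":0,"ty":0,"tz":0.05,"ax":0,"ay":0,"az":0,"hand":-1},{"tx":0,"ty":0,"tz":0,"ax":0,"ay":0,"az":0,"hand":-1}]' 40 | grep -E 'eef|contact'
```

```text
eef_pos: [511.6, -222.7, 197.2]
contact_force: [0.3, 5.1, -9.1]
eef_pos: [511.6, -222.7, 197.8]
contact_force: [0.1, 4.7, -7.7]
```

```bash
cat > ok.sh <<'E'
# prints z and Fz of a creep report on stdin; fails if the downward pull passes 12 N
awk -F'[][,]' '/eef/{z=$4}/contact/{f=$4}END{print z,f; exit !(f>-12)}'
E
python3 -m creep '[{"tx":0,"ty":0,"tz":0.07,"ax":0,"ay":0,"az":0,"hand":-1},{"tx":0,"ty":0,"tz":0,"ax":0,"ay":0,"az":0,"hand":-1}]' 40 | sh ok.sh && python3 -m creep '[{"tx":0,"ty":0,"tz":0.07,"ax":0,"ay":0,"az":0,"hand":-1},{"tx":0,"ty":0,"tz":0,"ax":0,"ay":0,"az":0,"hand":-1}]' 40 | sh ok.sh && python3 -m creep '[{"tx":0,"ty":0,"tz":0.07,"ax":0,"ay":0,"az":0,"hand":-1},{"tx":0,"ty":0,"tz":0,"ax":0,"ay":0,"az":0,"hand":-1}]' 40 | sh ok.sh && python3 -m creep '[{"tx":0,"ty":0,"tz":0.07,"ax":0,"ay":0,"az":0,"hand":-1},{"tx":0,"ty":0,"tz":0,"ax":0,"ay":0,"az":0,"hand":-1}]' 40 | sh ok.sh && python3 -m creep '[{"tx":0,"ty":0,"tz":0.07,"ax":0,"ay":0,"az":0,"hand":-1},{"tx":0,"ty":0,"tz":0,"ax":0,"ay":0,"az":0,"hand":-1}]' 40 | sh ok.sh && python3 -m creep '[{"tx":0,"ty":0,"tz":0.07,"ax":0,"ay":0,"az":0,"hand":-1},{"tx":0,"ty":0,"tz":0,"ax":0,"ay":0,"az":0,"hand":-1}]' 40 | sh ok.sh && python3 -m creep '[{"tx":0,"ty":0,"tz":0.07,"ax":0,"ay":0,"az":0,"hand":-1},{"tx":0,"ty":0,"tz":0,"ax":0,"ay":0,"az":0,"hand":-1}]' 40 | sh ok.sh && python3 -m creep '[{"tx":0,"ty":0,"tz":0.07,"ax":0,"ay":0,"az":0,"hand":-1},{"tx":0,"ty":0,"tz":0,"ax":0,"ay":0,"az":0,"hand":-1}]' 40 | sh ok.sh
```

```text
199.2  -4.1
 200.0  -3.0
 200.8  -4.0
 201.3  -4.4
 201.7  -6.1
 202.2  -6.6
 202.8  -6.4
 203.4  -7.7
```

```bash
python3 -m creep '[{"tx":0,"ty":0,"tz":0.07,"ax":0,"ay":0,"az":0,"hand":-1},{"tx":0,"ty":0,"tz":0,"ax":0,"ay":0,"az":0,"hand":-1}]' 40 | sh ok.sh && python3 -m creep '[{"tx":0,"ty":0,"tz":0.07,"ax":0,"ay":0,"az":0,"hand":-1},{"tx":0,"ty":0,"tz":0,"ax":0,"ay":0,"az":0,"hand":-1}]' 40 | sh ok.sh && python3 -m creep '[{"tx":0,"ty":0,"tz":0.07,"ax":0,"ay":0,"az":0,"hand":-1},{"tx":0,"ty":0,"tz":0,"ax":0,"ay":0,"az":0,"hand":-1}]' 40 | sh ok.sh && python3 -m creep '[{"tx":0,"ty":0,"tz":0.07,"ax":0,"ay":0,"az":0,"hand":-1},{"tx":0,"ty":0,"tz":0,"ax":0,"ay":0,"az":0,"hand":-1}]' 40 | sh ok.sh && python3 -m creep '[{"tx":0,"ty":0,"tz":0.07,"ax":0,"ay":0,"az":0,"hand":-1},{"tx":0,"ty":0,"tz":0,"ax":0,"ay":0,"az":0,"hand":-1}]' 40 | sh ok.sh && python3 -m creep '[{"tx":0,"ty":0,"tz":0.07,"ax":0,"ay":0,"az":0,"hand":-1},{"tx":0,"ty":0,"tz":0,"ax":0,"ay":0,"az":0,"hand":-1}]' 40 | sh ok.sh && python3 -m creep '[{"tx":0,"ty":0,"tz":0.07,"ax":0,"ay":0,"az":0,"hand":-1},{"tx":0,"ty":0,"tz":0,"ax":0,"ay":0,"az":0,"hand":-1}]' 40 | sh ok.sh && python3 -m creep '[{"tx":0,"ty":0,"tz":0.07,"ax":0,"ay":0,"az":0,"hand":-1},{"tx":0,"ty":0,"tz":0,"ax":0,"ay":0,"az":0,"hand":-1}]' 40 | sh ok.sh && python3 -m creep '[{"tx":0,"ty":0,"tz":0.07,"ax":0,"ay":0,"az":0,"hand":-1},{"tx":0,"ty":0,"tz":0,"ax":0,"ay":0,"az":0,"hand":-1}]' 40 | sh ok.sh && python3 -m creep '[{"tx":0,"ty":0,"tz":0.07,"ax":0,"ay":0,"az":0,"hand":-1},{"tx":0,"ty":0,"tz":0,"ax":0,"ay":0,"az":0,"hand":-1}]' 40 | sh ok.sh
```

```text
204.1  -8.0
 204.7  -6.8
 205.4  -7.8
 206.1  -7.7
 206.7  -8.9
 207.5  -8.2
 208.3  -7.1
 208.8  -8.6
 209.0  -11.5
 209.5  -15.1
```

```bash
python3 -m creep '[{"tx":0,"ty":0,"tz":0,"ax":0,"ay":0,"az":0,"hand":-1},{"tx":0,"ty":0,"tz":0,"ax":0,"ay":0,"az":0,"hand":-1}]' 40 | sh ok.sh; python3 -m creep '[{"tx":0,"ty":0,"tz":-0.07,"ax":0,"ay":0,"az":0,"hand":-1},{"tx":0,"ty":0,"tz":0,"ax":0,"ay":0,"az":0,"hand":-1}]' 40 | sh ok.sh;python3 -m creep '[{"tx":0,"ty":0,"tz":-0.07,"ax":0,"ay":0,"az":0,"hand":-1},{"tx":0,"ty":0,"tz":0,"ax":0,"ay":0,"az":0,"hand":-1}]' 40 | sh ok.sh;python3 -m creep '[{"tx":0,"ty":0,"tz":-0.07,"ax":0,"ay":0,"az":0,"hand":-1},{"tx":0,"ty":0,"tz":0,"ax":0,"ay":0,"az":0,"hand":-1}]' 40 | sh ok.sh;python3 -m creep '[{"tx":0,"ty":0,"tz":-0.07,"ax":0,"ay":0,"az":0,"hand":-1},{"tx":0,"ty":0,"tz":0,"ax":0,"ay":0,"az":0,"hand":-1}]' 40 | sh ok.sh;python3 -m creep '[{"tx":0,"ty":0,"tz":-0.07,"ax":0,"ay":0,"az":0,"hand":-1},{"tx":0,"ty":0,"tz":0,"ax":0,"ay":0,"az":0,"hand":-1}]' 40 | sh ok.sh
```

```text
209.6  -16.9
 209.5  -16.5
 209.2  -13.4
 209.0  -12.3
 208.9  -8.5
 208.7  -6.1
```

```bash
python3 -m creep '[{"tx":0,"ty":0,"tz":-0.07,"ax":0,"ay":0,"az":0,"hand":-1},{"tx":0,"ty":0,"tz":0,"ax":0,"ay":0,"az":0,"hand":-1}]' 40 | sh ok.sh; python3 -m creep '[{"tx":0,"ty":0,"tz":-0.07,"ax":0,"ay":0,"az":0,"hand":-1},{"tx":0,"ty":0,"tz":0,"ax":0,"ay":0,"az":0,"hand":-1}]' 40 | sh ok.sh;python3 -m creep '[{"tx":0,"ty":0,"tz":-0.07,"ax":0,"ay":0,"az":0,"hand":-1},{"tx":0,"ty":0,"tz":0,"ax":0,"ay":0,"az":0,"hand":-1}]' 40 | sh ok.sh
```

```text
208.6  -2.5
 208.5  -0.4
 208.4  3.4
```

The pawl now holds the rail: the force turned to support while the height stayed put. It pressed about 12 N on the rubber, at rail ≈ 65 mm. I'll release, lift clear and go over the strip.

```bash
python3 -m creep '[{"tx":0,"ty":0,"tz":0.05,"ax":0,"ay":0,"az":0,"hand":-1},{"tx":0,"ty":0,"tz":0,"ax":0,"ay":0,"az":0,"hand":0.2},{"tx":0,"ty":0,"tz":0,"ax":0,"ay":0,"az":0,"hand":0.2},{"tx":0,"ty":0,"tz":0,"ax":0,"ay":0,"az":0,"hand":0.2},{"tx":0,"ty":0,"tz":0,"ax":0,"ay":0,"az":0,"hand":0.2},{"tx":0,"ty":0,"tz":0,"ax":0,"ay":0,"az":0,"hand":0.2},{"tx":0,"ty":0,"tz":1,"ax":0,"ay":0,"az":0,"hand":0.2},{"tx":0,"ty":0,"tz":3,"ax":0,"ay":0,"az":0,"hand":0.2},{"tx":0,"ty":0,"tz":3,"ax":0,"ay":0,"az":0,"hand":0.2},{"tx":0,"ty":0,"tz":3,"ax":0,"ay":0,"az":0,"hand":0.2},{"tx":-0.8,"ty":0,"tz":1,"ax":0,"ay":0,"az":0,"hand":0.2}]' 10
python3 -m creep '[{"tx":-0.8,"ty":4.4,"tz":0,"ax":0,"ay":0,"az":1,"hand":0.2},{"tx":-0.8,"ty":4.4,"tz":0,"ax":0,"ay":0,"az":1,"hand":0.2},{"tx":-0.8,"ty":4.4,"tz":0,"ax":0,"ay":0,"az":1,"hand":0.2},{"tx":-0.8,"ty":4.4,"tz":0,"ax":0,"ay":0,"az":1,"hand":0.2},{"tx":-0.8,"ty":4.4,"tz":0,"ax":0,"ay":0,"az":1,"hand":0.2},{"tx":-0.8,"ty":4.4,"tz":0,"ax":0,"ay":0,"az":1,"hand":0.2},{"tx":-0.8,"ty":4.4,"tz":0,"ax":0,"ay":0,"az":1,"hand":0.2},{"tx":-0.8,"ty":4.4,"tz":0,"ax":0,"ay":0,"az":1,"hand":0.2},{"tx":-0.8,"ty":4.4,"tz":0,"ax":0,"ay":0,"az":1,"hand":0.2},{"tx":-0.8,"ty":4.4,"tz":0,"ax":0,"ay":0,"az":1,"hand":0.2},{"tx":-0.8,"ty":4.0,"tz":0,"ax":0,"ay":0,"az":1,"hand":0.2},{"tx":0,"ty":4.0,"tz":0,"ax":0,"ay":0,"az":0,"hand":0.2},{"tx":0,"ty":0,"tz":0,"ax":0,"ay":0,"az":0,"hand":0.2},{"tx":0,"ty":0,"tz":0,"ax":0,"ay":0,"az":0,"hand":0.2}]' 10
python3 - <<'E'
from h import *
s=read_camera('side');t=read_camera('top');cv2.imwrite('pics/s3.png',s);cv2.imwrite('pics/t3.png',t)
a=cv2.resize(s[110:270,170:330],(500,500));b=cv2.resize(t[180:280,150:210],(300,500),interpolation=cv2.INTER_CUBIC)
cv2.imwrite('pics/z6.png',np.hstack([a,b]));print(proj('side',ctrl.observe()['eef_pos']),proj('side',ctrl.observe()['eef_pos']+[0,0,36]),proj('side',[451.5,309,16]))
E
```

```text
t: 16.4
eef_pos: [506.0, -224.4, 319.2]
tcp_rot: [179.7, -0.4, 6.2]
contact_force: [-0.3, 1.1, 0.5]
gripper_width: 52.3
gripper_force: 0.0
t: 17.8
eef_pos: [414.9, 297.0, 314.4]
tcp_rot: [179.9, 0.1, 17.3]
contact_force: [0.4, -0.8, 0.1]
gripper_width: 52.3
gripper_force: 0.0
[[221.99660065 131.83398013]] [[221.77523478 122.35150889]] [[232.81829031 203.63414106]]
```

View pics/z6.png

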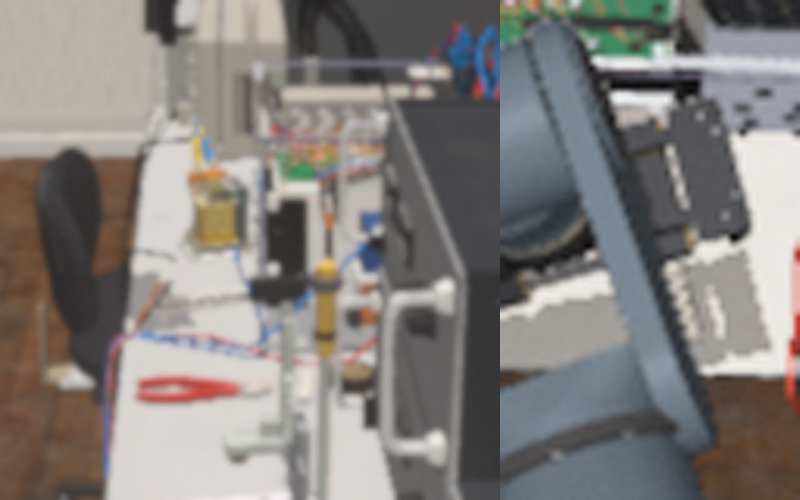

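The arm stays raised, with the bush against the sleeve at crop (325,340). The fingertip at crop (160,38) agrees with the 36 mm tip offset. Now I'll descend on the strip.

```bash
python3 -m creep '[{"tx":0,"ty":0,"tz":-4.5,"ax":0,"ay":0,"az":0,"hand":0.2},{"tx":0,"ty":0,"tz":-4.5,"ax":0,"ay":0,"az":0,"hand":0.2},{"tx":0,"ty":0,"tz":-4.5,"ax":0,"ay":0,"az":0,"hand":0.2},{"tx":0,"ty":0,"tz":-4.5,"ax":0,"ay":0,"az":0,"hand":0.2},{"tx":0,"ty":0,"tz":-4.5,"ax":0,"ay":0,"az":0,"hand":0.2},{"tx":0,"ty":0,"tz":-4.5,"ax":0,"ay":0,"az":0,"hand":0.2},{"tx":0,"ty":0,"tz":-3,"ax":0,"ay":0,"az":0,"hand":0.2},{"tx":0,"ty":0,"tz":-1.5,"ax":0,"ay":0,"az":0,"hand":0.2},{"tx":0,"ty":0,"tz":0,"ax":0,"ay":0,"az":0,"hand":0.2},{"tx":0,"ty":0,"tz":0,"ax":0,"ay":0,"az":0,"hand":0.2}]' 10
python3 -m creep '[{"tx":0,"ty":0,"tz":-0.7,"ax":0,"ay":0,"az":0,"hand":0.2},{"tx":0,"ty":0,"tz":-0.7,"ax":0,"ay":0,"az":0,"hand":0.2},{"tx":0,"ty":0,"tz":-0.7,"ax":0,"ay":0,"az":0,"hand":0.2},{"tx":0,"ty":0,"tz":0,"ax":0,"ay":0,"az":0,"hand":0.2}]' 10
python3 - <<'E'
from h import *
s=read_camera('side');t=read_camera('top')
a=cv2.resize(s[150:240,180:280],(400,360));b=cv2.resize(t[180:280,150:210],(216,360),interpolation=cv2.INTER_CUBIC)
cv2.imwrite('pics/z7.png',np.hstack([a,b]))
print(ctrl.observe()['eef_pos'])
E
```

```text
t: 18.9
eef_pos: [416.5, 296.2, 0.5]
tcp_rot: [180.0, -0.0, 17.1]
contact_force: [0.3, 0.2, -0.4]
gripper_width: 52.3
gripper_force: 0.0
t: 19.3
eef_pos: [415.3, 296.9, -21.5]
tcp_rot: [180.0, 0.1, 17.2]
contact_force: [-0.4, -0.4, -0.4]
gripper_width: 52.0
gripper_force: 0.0
[415.6235806  297.13353575 -20.98439303]
```

```bash
cat > ok2.sh <<'E'
# prints z and Fz; fails once something pushes the tool up with over 3 N
awk -F'[][,]' '/eef/{z=$4}/contact/{f=$4}END{print z,f; exit !(f<3)}'
E
python3 -m creep '[{"tx":0,"ty":0,"tz":-0.5,"ax":0,"ay":0,"az":0,"hand":0.2},{"tx":0,"ty":0,"tz":-0.4,"ax":0,"ay":0,"az":0,"hand":0.2},{"tx":0,"ty":0,"tz":0,"ax":0,"ay":0,"az":0,"hand":0.2}]' 10 | sh ok2.sh && python3 -m creep '[{"tx":0,"ty":0,"tz":-0.2,"ax":0,"ay":0,"az":0,"hand":0.2},{"tx":0,"ty":0,"tz":0,"ax":0,"ay":0,"az":0,"hand":0.2}]' 10 | sh ok2.sh && python3 -m creep '[{"tx":0,"ty":0,"tz":-0.15,"ax":0,"ay":0,"az":0,"hand":0.2},{"tx":0,"ty":0,"tz":0,"ax":0,"ay":0,"az":0,"hand":0.2}]' 10 | sh ok2.sh && python3 -m creep '[{"tx":0,"ty":0,"tz":-0.15,"ax":0,"ay":0,"az":0,"hand":0.2},{"tx":0,"ty":0,"tz":0,"ax":0,"ay":0,"az":0,"hand":0.2}]' 10 | sh ok2.sh && python3 -m creep '[{"tx":0,"ty":0,"tz":-0.15,"ax":0,"ay":0,"az":0,"hand":0.2},{"tx":0,"ty":0,"tz":0,"ax":0,"ay":0,"az":0,"hand":0.2}]' 10 | sh ok2.sh && python3 -m creep '[{"tx":0,"ty":0,"tz":-0.15,"ax":0,"ay":0,"az":0,"hand":0.2},{"tx":0,"ty":0,"tz":0,"ax":0,"ay":0,"az":0,"hand":0.2}]' 10 | sh ok2.sh
```

```text
-30.4  1.1
 -32.1  -0.4
 -33.4  0.3
 -35.0  0.9
 -36.5  0.8
 -38.0  -0.2
```

```bash
python3 -m creep '[{"tx":0,"ty":0,"tz":0.2,"ax":0,"ay":0,"az":0,"hand":-1},{"tx":0,"ty":0,"tz":0,"ax":0,"ay":0,"az":0,"hand":-1},{"tx":0,"ty":0,"tz":0,"ax":0,"ay":0,"az":0,"hand":-1},{"tx":0,"ty":0,"tz":0,"ax":0,"ay":0,"az":0,"hand":-1},{"tx":0,"ty":0,"tz":0,"ax":0,"ay":0,"az":0,"hand":-1},{"tx":0,"ty":0,"tz":0,"ax":0,"ay":0,"az":0,"hand":-1},{"tx":0,"ty":0,"tz":0,"ax":0,"ay":0,"az":0,"hand":-1}]' 8;  python3 -m creep '[{"tx":0,"ty":0,"tz":0,"ax":0,"ay":0,"az":0,"hand":-1},{"tx":0,"ty":0,"tz":0,"ax":0,"ay":0,"az":0,"hand":-1}]' 20
```

```text
t: 21.4
eef_pos: [415.8, 297.1, -35.8]
tcp_rot: [180.0, 0.0, 17.2]
contact_force: [-0.2, -0.3, 0.3]
gripper_width: 19.7
gripper_force: 8.0
t: 21.6
eef_pos: [415.8, 297.1, -35.8]
tcp_rot: [180.0, -0.0, 17.2]
contact_force: [-0.1, 0.4, 1.0]
gripper_width: 19.1
gripper_force: 20.0
```

The strip is gripped at 19.7 mm wide. I'll lift it and carry it to in front of the guides.

```bash
python3 -m creep '[{"tx":0,"ty":0,"tz":1,"ax":0,"ay":0,"az":0,"hand":-1},{"tx":0,"ty":0,"tz":3,"ax":0,"ay":0,"az":0,"hand":-1},{"tx":0,"ty":0,"tz":3,"ax":0,"ay":0,"az":0,"hand":-1},{"tx":0,"ty":0,"tz":3,"ax":0,"ay":0,"az":0,"hand":-1},{"tx":0,"ty":0,"tz":0,"ax":0,"ay":0,"az":0,"hand":-1},{"tx":0,"ty":0,"tz":0,"ax":0,"ay":0,"az":0,"hand":-1}]' 20
python3 -m creep '[{"tx":-1,"ty":-2,"tz":0,"ax":0,"ay":0,"az":0,"hand":-1},{"tx":-1,"ty":-4,"tz":0,"ax":0,"ay":0,"az":-1,"hand":-1},{"tx":-1,"ty":-4,"tz":0,"ax":0,"ay":0,"az":-1,"hand":-1},{"tx":-1,"ty":-4,"tz":0,"ax":0,"ay":0,"az":-1,"hand":-1},{"tx":-1,"ty":-4,"tz":0,"ax":0,"ay":0,"az":-1,"hand":-1},{"tx":-1,"ty":-4,"tz":0,"ax":0,"ay":0,"az":-1,"hand":-1},{"tx":-1,"ty":-4,"tz":0,"ax":0,"ay":0,"az":-1,"hand":-1},{"tx":0,"ty":-4,"tz":0,"ax":0,"ay":0,"az":-1,"hand":-1},{"tx":0,"ty":-4,"tz":0,"ax":0,"ay":0,"az":-1,"hand":-1},{"tx":0,"ty":-4,"tz":0,"ax":0,"ay":0,"az":-1,"hand":-1},{"tx":0,"ty":-4,"tz":0,"ax":0,"ay":0,"az":-1,"hand":-1},{"tx":0,"ty":-4,"tz":0,"ax":0,"ay":0,"az":-1,"hand":-1},{"tx":0,"ty":-4,"tz":0,"ax":0,"ay":0,"az":0,"hand":-1},{"tx":0,"ty":-2.5,"tz":0,"ax":0,"ay":0,"az":0,"hand":-1},{"tx":0,"ty":-1.3,"tz":0,"ax":0,"ay":0,"az":0,"hand":-1},{"tx":0,"ty":0,"tz":0,"ax":0,"ay":0,"az":0,"hand":-1},{"tx":0,"ty":0,"tz":0,"ax":0,"ay":0,"az":0,"hand":-1},{"tx":0,"ty":0,"tz":0,"ax":0,"ay":0,"az":0,"hand":-1}]' 20
python3 - <<'E'
from h import *
s=read_camera('side');t=read_camera('top');cv2.imwrite('pics/s4.png',s);cv2.imwrite('pics/t4.png',t)
a=cv2.resize(s[180:310,170:310],(560,520),interpolation=cv2.INTER_CUBIC);b=cv2.resize(t[190:320,300:360],(240,520),interpolation=cv2.INTER_CUBIC)
cv2.imwrite('pics/z8.png',np.hstack([a,b]))
E
```

```text
t: 22.2
eef_pos: [416.1, 297.3, 65.0]
tcp_rot: [-180.0, -0.1, 17.2]
contact_force: [-0.5, -0.4, -0.6]
gripper_width: 19.4
gripper_force: 20.0
t: 24.0
eef_pos: [344.9, -238.5, 63.8]
tcp_rot: [-179.8, 0.1, 6.3]
contact_force: [1.0, 1.0, -0.4]
gripper_width: 19.1
gripper_force: 20.0
```

View pics/z8.png

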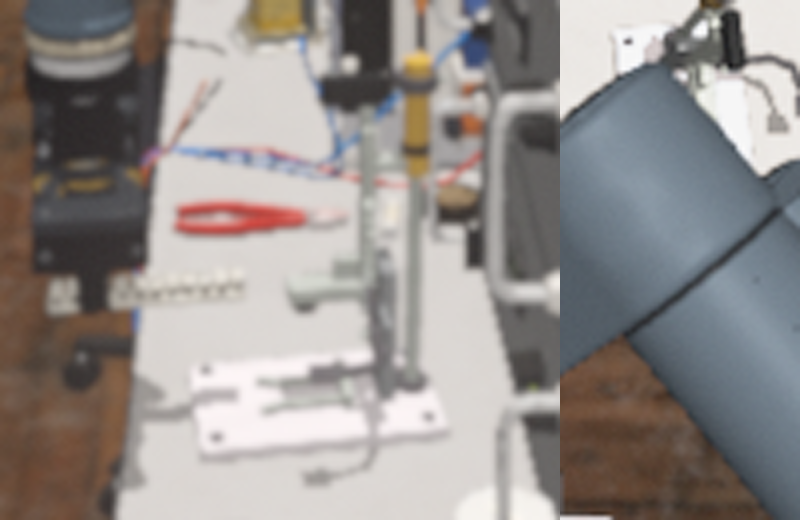

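The strip is held level, from crop (48,295) to (243,285). The fingers are at about (95,290), so the grip is about 36 mm behind the strip's centre. The plate and fences lie ahead. I'll align in y, lower to just over the plate, then slide in.

```bash
python3 -m creep '[{"tx":0.1,"ty":-0.22,"tz":-3,"ax":0,"ay":0,"az":0,"hand":-1},{"tx":0,"ty":0,"tz":-3,"ax":0,"ay":0,"az":0,"hand":-1},{"tx":0,"ty":0,"tz":-1.5,"ax":0,"ay":0,"az":0,"hand":-1},{"tx":0,"ty":0,"tz":-0.6,"ax":0,"ay":0,"az":0,"hand":-1},{"tx":0,"ty":0,"tz":0,"ax":0,"ay":0,"az":0,"hand":-1},{"tx":0,"ty":0,"tz":0,"ax":0,"ay":0,"az":0,"hand":-1},{"tx":0,"ty":0,"tz":0,"ax":0,"ay":0,"az":0,"hand":-1}]' 20
```

```text
t: 24.8
eef_pos: [347.3, -243.4, -16.0]
tcp_rot: [179.9, -0.1, 6.2]
contact_force: [0.1, 0.0, -0.9]
gripper_width: 19.0
gripper_force: 20.0
```

```bash
python3 -m creep '[{"tx":0,"ty":0.28,"tz":-0.4,"ax":0,"ay":0,"az":0,"hand":-1},{"tx":0,"ty":0,"tz":-0.2,"ax":0,"ay":0,"az":0,"hand":-1},{"tx":0,"ty":0,"tz":0,"ax":0,"ay":0,"az":0,"hand":-1},{"tx":0,"ty":0,"tz":0,"ax":0,"ay":0,"az":0,"hand":-1}]' 20
```

```text
t: 25.2
eef_pos: [346.8, -240.3, -22.9]
tcp_rot: [-180.0, -0.0, 6.2]
contact_force: [-0.8, -0.6, -0.8]
gripper_width: 19.4
gripper_force: 20.0
```

```bash
python3 -m creep '[{"tx":0.5,"ty":0.054,"tz":0,"ax":0,"ay":0,"az":0,"hand":-1},{"tx":0.5,"ty":0.054,"tz":0,"ax":0,"ay":0,"az":0,"hand":-1},{"tx":0.5,"ty":0.054,"tz":0,"ax":0,"ay":0,"az":0,"hand":-1},{"tx":0.5,"ty":0.054,"tz":0,"ax":0,"ay":0,"az":0,"hand":-1},{"tx":0,"ty":0,"tz":0,"ax":0,"ay":0,"az":0,"hand":-1}]' 20 | grep -E 'eef|contact'
python3 -m creep '[{"tx":0.5,"ty":0.054,"tz":0,"ax":0,"ay":0,"az":0,"hand":-1},{"tx":0.5,"ty":0.054,"tz":0,"ax":0,"ay":0,"az":0,"hand":-1},{"tx":0,"ty":0,"tz":0,"ax":0,"ay":0,"az":0,"hand":-1}]' 20 | grep -E 'eef|contact'
```

```text
eef_pos: [367.8, -238.4, -22.8]
contact_force: [-0.1, 0.2, 0.4]
eef_pos: [377.7, -237.4, -22.8]
contact_force: [-0.8, -0.8, 0.1]
```

```bash
cat > ok3.sh <<'E'
# prints position and force; fails once something pushes the tool back along -x with over 5 N, or sideways with over 8 N
awk -F'[][,]' '/eef/{p=$2" "$3" "$4}/contact/{f=$2;g=$3;h=$4}END{print p,"F",f,g,h; exit !(f>-5&&g<8&&g>-8)}'
E
python3 -m creep '[{"tx":0.5,"ty":0.054,"tz":0,"ax":0,"ay":0,"az":0,"hand":-1},{"tx":0.5,"ty":0.054,"tz":0,"ax":0,"ay":0,"az":0,"hand":-1},{"tx":0,"ty":0,"tz":0,"ax":0,"ay":0,"az":0,"hand":-1}]' 20 | sh ok3.sh && python3 -m creep '[{"tx":0.5,"ty":0.054,"tz":0,"ax":0,"ay":0,"az":0,"hand":-1},{"tx":0.5,"ty":0.054,"tz":-0.05,"ax":0,"ay":0,"az":0,"hand":-1},{"tx":0,"ty":0,"tz":0,"ax":0,"ay":0,"az":0,"hand":-1}]' 20 | sh ok3.sh && python3 -m creep '[{"tx":0.4,"ty":0.043,"tz":0,"ax":0,"ay":0,"az":0,"hand":-1},{"tx":0,"ty":0,"tz":0,"ax":0,"ay":0,"az":0,"hand":-1}]' 20 | sh ok3.sh && python3 -m creep '[{"tx":0.2,"ty":0.022,"tz":0,"ax":0,"ay":0,"az":0,"hand":-1},{"tx":0,"ty":0,"tz":0,"ax":0,"ay":0,"az":0,"hand":-1}]' 20 | sh ok3.sh && python3 -m creep '[{"tx":0.2,"ty":0.022,"tz":0,"ax":0,"ay":0,"az":0,"hand":-1},{"tx":0,"ty":0,"tz":0,"ax":0,"ay":0,"az":0,"hand":-1}]' 20 | sh ok3.sh && python3 -m creep '[{"tx":0.2,"ty":0.022,"tz":0,"ax":0,"ay":0,"az":0,"hand":-1},{"tx":0,"ty":0,"tz":0,"ax":0,"ay":0,"az":0,"hand":-1}]' 20 | sh ok3.sh && python3 -m creep '[{"tx":0.2,"ty":0.022,"tz":0,"ax":0,"ay":0,"az":0,"hand":-1},{"tx":0,"ty":0,"tz":0,"ax":0,"ay":0,"az":0,"hand":-1}]' 20 | sh ok3.sh && python3 -m creep '[{"tx":0.2,"ty":0.022,"tz":0,"ax":0,"ay":0,"az":0,"hand":-1},{"tx":0,"ty":0,"tz":0,"ax":0,"ay":0,"az":0,"hand":-1}]' 20 | sh ok3.sh
```

```text
387.7  -236.4  -22.8 F 0.3  -0.5  -0.0
397.7  -235.2  -23.4 F 0.8  0.1  0.1
401.3  -234.6  -23.3 F 0.6  -0.8  -0.4
403.0  -234.3  -23.3 F -0.2  -0.2  -0.1
405.0  -234.1  -23.3 F 0.4  0.8  0.5
407.1  -233.9  -23.3 F -0.6  0.7  -0.7
409.1  -233.7  -23.3 F 0.2  0.4  -0.3
411.1  -233.5  -23.3 F -0.1  -0.4  -0.6
```

```bash
python3 -m creep '[{"tx":0.15,"ty":0.016,"tz":0,"ax":0,"ay":0,"az":0,"hand":-1},{"tx":0,"ty":0,"tz":0,"ax":0,"ay":0,"az":0,"hand":-1}]' 20 | sh ok3.sh && python3 -m creep '[{"tx":0.15,"ty":0.016,"tz":0,"ax":0,"ay":0,"az":0,"hand":-1},{"tx":0,"ty":0,"tz":0,"ax":0,"ay":0,"az":0,"hand":-1}]' 20 | sh ok3.sh && python3 -m creep '[{"tx":0.15,"ty":0.016,"tz":0,"ax":0,"ay":0,"az":0,"hand":-1},{"tx":0,"ty":0,"tz":0,"ax":0,"ay":0,"az":0,"hand":-1}]' 20 | sh ok3.sh && python3 -m creep '[{"tx":0.15,"ty":0.016,"tz":0,"ax":0,"ay":0,"az":0,"hand":-1},{"tx":0,"ty":0,"tz":0,"ax":0,"ay":0,"az":0,"hand":-1}]' 20 | sh ok3.sh && python3 -m creep '[{"tx":0.15,"ty":0.016,"tz":0,"ax":0,"ay":0,"az":0,"hand":-1},{"tx":0,"ty":0,"tz":0,"ax":0,"ay":0,"az":0,"hand":-1}]' 20 | sh ok3.sh && python3 -m creep '[{"tx":0.15,"ty":0.016,"tz":0,"ax":0,"ay":0,"az":0,"hand":-1},{"tx":0,"ty":0,"tz":0,"ax":0,"ay":0,"az":0,"hand":-1}]' 20 | sh ok3.sh
```

```text
411.7  -232.8  -23.4 F -2.0  0.0  0.3
411.6  -231.9  -23.6 F -6.3  -2.2  -0.4
```

The strip butts against the end stop at x = 411.6 (412 was expected, contact about 6 N). I'll release it, lift, turn the hand 90° and go above the thumb plate.

```bash
python3 -m creep '[{"tx":0,"ty":0,"tz":0,"ax":0,"ay":0,"az":0,"hand":0.2},{"tx":0,"ty":0,"tz":0,"ax":0,"ay":0,"az":0,"hand":0.2},{"tx":0,"ty":0,"tz":0,"ax":0,"ay":0,"az":0,"hand":0.2},{"tx":0,"ty":0,"tz":0,"ax":0,"ay":0,"az":0,"hand":0.2},{"tx":0,"ty":0,"tz":0,"ax":0,"ay":0,"az":0,"hand":0.2},{"tx":0,"ty":0,"tz":1,"ax":0,"ay":0,"az":0,"hand":0.2},{"tx":0,"ty":0,"tz":2,"ax":0,"ay":0,"az":0,"hand":0.2},{"tx":0,"ty":0,"tz":4,"ax":0,"ay":0,"az":0,"hand":0.2},{"tx":0,"ty":0,"tz":4,"ax":0,"ay":0,"az":0,"hand":-1},{"tx":0,"ty":0,"tz":4,"ax":0,"ay":0,"az":0,"hand":-1},{"tx":0,"ty":0,"tz":4,"ax":0,"ay":0,"az":0,"hand":-1},{"tx":0,"ty":0,"tz":4,"ax":0,"ay":0,"az":0,"hand":-1}]' 10
python3 -m creep '[{"tx":0.8,"ty":-0.8,"tz":0,"ax":0,"ay":0,"az":8.2,"hand":-1},{"tx":0.8,"ty":-0.8,"tz":0,"ax":0,"ay":0,"az":8.2,"hand":-1},{"tx":0.8,"ty":-0.8,"tz":0,"ax":0,"ay":0,"az":8.2,"hand":-1},{"tx":0.8,"ty":-0.8,"tz":0,"ax":0,"ay":0,"az":8.2,"hand":-1},{"tx":0.8,"ty":-0.8,"tz":0,"ax":0,"ay":0,"az":8.2,"hand":-1},{"tx":0.8,"ty":-0.8,"tz":0,"ax":0,"ay":0,"az":8.2,"hand":-1},{"tx":0.8,"ty":-0.8,"tz":0,"ax":0,"ay":0,"az":8.2,"hand":-1},{"tx":0.8,"ty":-0.8,"tz":0,"ax":0,"ay":0,"az":8.2,"hand":-1},{"tx":0.8,"ty":-0.8,"tz":0,"ax":0,"ay":0,"az":8.2,"hand":-1},{"tx":0.8,"ty":-0.8,"tz":0,"ax":0,"ay":0,"az":8.2,"hand":-1},{"tx":0.6,"ty":-0.4,"tz":0,"ax":0,"ay":0,"az":8,"hand":-1},{"tx":0,"ty":0,"tz":0,"ax":0,"ay":0,"az":0,"hand":-1},{"tx":0,"ty":0,"tz":0,"ax":0,"ay":0,"az":0,"hand":-1},{"tx":0,"ty":0,"tz":0,"ax":0,"ay":0,"az":0,"hand":-1}]' 10
python3 - <<'E'
from h import *
s=read_camera('side');cv2.imwrite('pics/s5.png',s)
cv2.imwrite('pics/z9.png',cv2.resize(s[190:310,200:320],(600,600),interpolation=cv2.INTER_CUBIC))
print(proj('side',ctrl.observe()['eef_pos']+[0,0,38]))
E
```

```text
t: 29.4
eef_pos: [413.3, -232.5, 209.1]
tcp_rot: [180.0, -0.0, 6.2]
contact_force: [0.6, -0.9, -0.2]
gripper_width: 27.8
gripper_force: 0.0
t: 30.8
eef_pos: [499.2, -316.4, 206.8]
tcp_rot: [-180.0, -0.0, 96.1]
contact_force: [0.0, -0.1, -0.1]
gripper_width: 0.5
gripper_force: 0.0
[[249.98658647 219.21316268]]
```

View pics/z9.png

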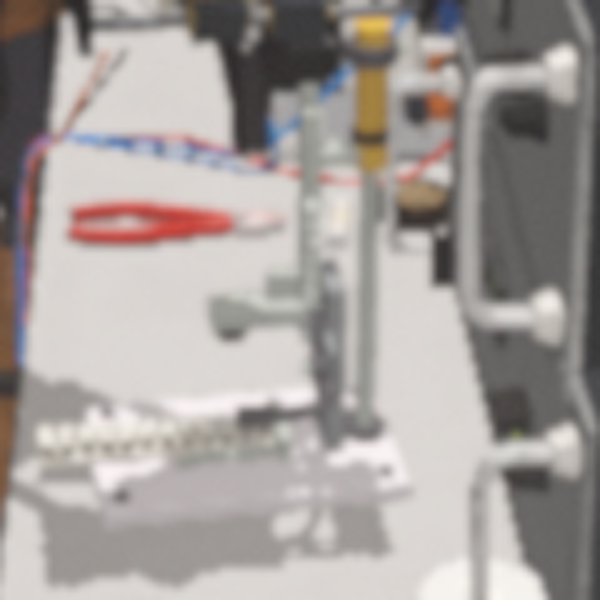

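The picture shows the strip between the guides up to the end stop, at crop (40..300,440), under the raised arm. The fingertip is at (250,148), where it was predicted. I'll descend onto the thumb plate.

```bash
python3 -m creep '[{"tx":0,"ty":0.05,"tz":-3,"ax":0,"ay":0,"az":0,"hand":-1},{"tx":0,"ty":0,"tz":-4,"ax":0,"ay":0,"az":0,"hand":-1},{"tx":0,"ty":0,"tz":-4,"ax":0,"ay":0,"az":0,"hand":-1},{"tx":0,"ty":0,"tz":-2.5,"ax":0,"ay":0,"az":0,"hand":-1},{"tx":0,"ty":0,"tz":0,"ax":0,"ay":0,"az":0,"hand":-1},{"tx":0,"ty":0,"tz":0,"ax":0,"ay":0,"az":0,"hand":-1}]' 10 
cat > ok4.sh <<'E'
# prints position and force; fails once the upward push passes 1.8 N
awk -F'[][,]' '/eef/{p=$2" "$3" "$4}/contact/{f=$4}END{print p,"Fz",f; exit !(f<1.8)}'
E
python3 -m creep '[{"tx":0,"ty":0,"tz":-0.3,"ax":0,"ay":0,"az":0,"hand":-1},{"tx":0,"ty":0,"tz":-0.3,"ax":0,"ay":0,"az":0,"hand":-1},{"tx":0,"ty":0,"tz":0,"ax":0,"ay":0,"az":0,"hand":-1}]' 10 | sh ok4.sh && python3 -m creep '[{"tx":0,"ty":0,"tz":-0.3,"ax":0,"ay":0,"az":0,"hand":-1},{"tx":0,"ty":0,"tz":0,"ax":0,"ay":0,"az":0,"hand":-1}]' 10 | sh ok4.sh && python3 -m creep '[{"tx":0,"ty":0,"tz":-0.3,"ax":0,"ay":0,"az":0,"hand":-1},{"tx":0,"ty":0,"tz":0,"ax":0,"ay":0,"az":0,"hand":-1}]' 10 | sh ok4.sh && python3 -m creep '[{"tx":0,"ty":0,"tz":-0.3,"ax":0,"ay":0,"az":0,"hand":-1},{"tx":0,"ty":0,"tz":0,"ax":0,"ay":0,"az":0,"hand":-1}]' 10 | sh ok4.sh && python3 -m creep '[{"tx":0,"ty":0,"tz":-0.3,"ax":0,"ay":0,"az":0,"hand":-1},{"tx":0,"ty":0,"tz":0,"ax":0,"ay":0,"az":0,"hand":-1}]' 10 | sh ok4.sh && python3 -m creep '[{"tx":0,"ty":0,"tz":-0.3,"ax":0,"ay":0,"az":0,"hand":-1},{"tx":0,"ty":0,"tz":0,"ax":0,"ay":0,"az":0,"hand":-1}]' 10 | sh ok4.sh && python3 -m creep '[{"tx":0,"ty":0,"tz":-0.3,"ax":0,"ay":0,"az":0,"hand":-1},{"tx":0,"ty":0,"tz":0,"ax":0,"ay":0,"az":0,"hand":-1}]' 10 | sh ok4.sh
```

```text
t: 31.45
eef_pos: [499.9, -316.6, 72.0]
tcp_rot: [-180.0, -0.0, 96.2]
contact_force: [-0.1, -0.1, -0.2]
gripper_width: 0.4
gripper_force: 0.0
500.2  -316.9  66.5 Fz  -0.6
499.7  -316.5  62.7 Fz  -0.2
499.6  -316.3  59.3 Fz  -0.4
499.5  -316.3  56.2 Fz  0.1
499.5  -316.3  53.2 Fz  0.3
500.0  -316.9  50.7 Fz  0.6
500.1  -317.5  48.1 Fz  2.8
```

```bash
cat > ok5.sh <<'E'
# prints position and force; fails once the upward push passes 10 N
awk -F'[][,]' '/eef/{p=$2" "$3" "$4}/contact/{f=$4}END{print p,"Fz",f; exit !(f<10)}'
E
python3 -m creep '[{"tx":0,"ty":0,"tz":-0.4,"ax":0,"ay":0,"az":0,"hand":-1},{"tx":0,"ty":0,"tz":0,"ax":0,"ay":0,"az":0,"hand":-1}]' 10 | sh ok5.sh && python3 -m creep '[{"tx":0,"ty":0,"tz":-0.4,"ax":0,"ay":0,"az":0,"hand":-1},{"tx":0,"ty":0,"tz":0,"ax":0,"ay":0,"az":0,"hand":-1}]' 10 | sh ok5.sh && python3 -m creep '[{"tx":0,"ty":0,"tz":-0.3,"ax":0,"ay":0,"az":0,"hand":-1},{"tx":0,"ty":0,"tz":0,"ax":0,"ay":0,"az":0,"hand":-1}]' 10 | sh ok5.sh && python3 -m creep '[{"tx":0,"ty":0,"tz":-0.3,"ax":0,"ay":0,"az":0,"hand":-1},{"tx":0,"ty":0,"tz":0,"ax":0,"ay":0,"az":0,"hand":-1},{"tx":0,"ty":0,"tz":0,"ax":0,"ay":0,"az":0,"hand":-1},{"tx":0,"ty":0,"tz":0,"ax":0,"ay":0,"az":0,"hand":-1},{"tx":0,"ty":0,"tz":0,"ax":0,"ay":0,"az":0,"hand":-1}]' 10 | sh ok5.sh
python3 - <<'E'
from h import *
s=read_camera('side');a=cv2.imread('pics/s5.png')
cv2.imwrite('pics/s6.png',s)
print(ctrl.observe()['t'])
# foot/arm greenish-grey region moved? rows of the arm's foot before: crop(230,315)->native (246,253)
d=cv2.absdiff(s,a).max(2); print([int(d[r,240:262].max()) for r in (246,250,254,258,262,266,270,274)])
E
```

```text
500.3  -317.3  43.5 Fz  3.0
500.2  -317.1  39.3 Fz  2.9
500.0  -316.7  36.4 Fz  2.8
499.8  -316.3  33.7 Fz  2.4
34.1
[164, 132, 146, 156, 166, 162, 171, 87]
```

```bash
cat > bush.py <<'E'
from h import *
def bush(s):
    w=s[190:260,268:282].astype(int); g=(w[...,2]-w[...,0]>60)&(w[...,2]>110)
    return [190+int(r) for r in np.nonzero(g.sum(1)>=2)[0]]
E
python3 - <<'E'
from bush import *
for k in('side0','s2','s5','s6'): print(k,bush(cv2.imread(f'pics/{k}.png')))
E
python3 -m creep '[{"tx":0,"ty":0,"tz":0,"ax":0,"ay":0,"az":0,"hand":-1},{"tx":0,"ty":0,"tz":0,"ax":0,"ay":0,"az":0,"hand":-1},{"tx":0,"ty":0,"tz":0,"ax":0,"ay":0,"az":0,"hand":-1},{"tx":0,"ty":0,"tz":0,"ax":0,"ay":0,"az":0,"hand":-1},{"tx":0,"ty":0,"tz":0,"ax":0,"ay":0,"az":0,"hand":-1}]' 10 | sh ok5.sh
python3 -c "
from bush import *
s=read_camera('side');cv2.imwrite('pics/s7.png',s);print(bush(s))"
```

```text
side0 [193, 194, 195, 196, 197, 198, 204, 205, 206, 207, 208, 209, 210, 211, 212, 213, 214, 215, 216, 225, 237, 238, 239, 240, 241, 242]
s2 [193, 194, 195, 196, 197, 198, 204, 205, 206, 207, 208, 209, 210, 211, 212, 213, 214, 215, 216, 225, 237, 238, 239, 240, 241, 242]
s5 [193, 194, 195, 196, 197, 198, 204, 205, 206, 207, 208, 209, 210, 211, 212, 213, 214, 215, 216, 219, 220, 221, 222, 223, 225]
s6 [193, 194, 195, 196, 197, 198, 204, 205, 206, 207, 208, 209, 210, 211, 212, 213, 214, 215, 216, 225, 240, 241]
499.8  -316.4  33.6 Fz  4.0
[193, 194, 195, 196, 197, 198, 204, 205, 206, 207, 208, 209, 210, 211, 212, 213, 214, 215, 216, 225, 240, 241]
```

The bush has come down to rows 240–241 of the side view. I'll let the pawl spring back and retreat.

```bash
python3 -m creep '[{"tx":0,"ty":0,"tz":0.7,"ax":0,"ay":0,"az":0,"hand":-1},{"tx":0,"ty":0,"tz":0.7,"ax":0,"ay":0,"az":0,"hand":-1},{"tx":0,"ty":0,"tz":1,"ax":0,"ay":0,"az":0,"hand":-1},{"tx":0,"ty":0,"tz":3,"ax":0,"ay":0,"az":0,"hand":-1},{"tx":0,"ty":0,"tz":4,"ax":0,"ay":0,"az":0,"hand":-1},{"tx":0,"ty":0,"tz":4,"ax":0,"ay":0,"az":0,"hand":-1},{"tx":0,"ty":0,"tz":4,"ax":0,"ay":0,"az":0,"hand":-1},{"tx":0,"ty":0,"tz":4,"ax":0,"ay":0,"az":0,"hand":-1},{"tx":-3,"ty":-2,"tz":2,"ax":0,"ay":0,"az":0,"hand":-1},{"tx":-3,"ty":-2,"tz":2,"ax":0,"ay":0,"az":0,"hand":-1},{"tx":-3,"ty":-2,"tz":0,"ax":0,"ay":0,"az":0,"hand":-1},{"tx":0,"ty":0,"tz":0,"ax":0,"ay":0,"az":0,"hand":-1},{"tx":0,"ty":0,"tz":0,"ax":0,"ay":0,"az":0,"hand":-1},{"tx":0,"ty":0,"tz":0,"ax":0,"ay":0,"az":0,"hand":-1}]' 10
python3 - <<'E'
from bush import *
s=read_camera('side');cv2.imwrite('pics/s8.png',s);print(bush(s))
a=cv2.imread('pics/s5.png')
# foot height: dark bar rows near col 258 (black bar) now vs side0
for k,i in(('side0',cv2.imread('pics/side0.png')),('s5',a),('now',s)):
    print(k,'bar rows',[r for r in range(185,245) if (i[r,254:262].max(1)<75).sum()>=6])
# pale strip pixels in the front part, before and now
m=[(cv2.absdiff(x,cv2.imread('pics/side0.png')).max(2)[270:285,203:225]>25) for x in(a,s)]
print([ (q.sum(),np.nonzero(q)[1].min()+203 if q.any() else None) for q in m])
E
```

```text
t: 36.05
eef_pos: [409.9, -375.6, 287.3]
tcp_rot: [-180.0, -0.1, 96.2]
contact_force: [0.3, 0.9, -0.6]
gripper_width: 0.3
gripper_force: 0.0
[193, 194, 195, 196, 197, 198, 204, 205, 206, 207, 208, 209, 210, 211, 212, 213, 214, 215, 216, 225, 236, 237, 238, 239, 240, 241]
side0 bar rows [185, 186, 187, 188, 189, 190, 191, 192, 202, 203, 204, 205, 206, 220, 221, 222, 223, 224]
s5 bar rows [191, 192, 193, 194, 195, 196, 197, 198, 199, 200, 201, 202, 203, 204, 205, 206]
now bar rows [185, 186, 187, 188, 189, 190, 191, 192, 202, 203, 204, 205, 206, 218, 219, 220, 221, 222, 223]
[(np.int64(221), np.int64(203)), (np.int64(103), np.int64(203))]
```

The bush and bar sit about 3 mm above their starting height (rail ≈ 8 mm), so the foot rests on the strip. The robot is clear of everything, so I'm handing in.

```bash
python3 -c "
from workcell import ctrl
print(ctrl.finish_job())"
```

```text
the job is handed in; nothing more can be done
None
```

I handed the job in at about 36 s, inside the 72 s limit: I raised the arm to rail ≈ 65 mm with about 12 N on the stop rubber, slid the strip home to the end stop and pressed the pawl with no more than about 4 N; the bush and bar now sit where rail ≈ 8 mm puts them, so the foot should be on the strip, though I viewed no picture after lowering and did not separately check the pawl's spring-back or the bystanders.

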